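Screw the cap back on the thinner tin

ROBOT

A 7-joint arm with a two-finger parallel gripper is mounted at the origin on the work surface. World frame = base frame: x ahead of the robot, y to its left, z up, the work surface at z = 0. Lengths are in m, angles in rad, forces in N, time in s.
With the tool pointing down it reaches from about 0.425 to 0.925 m from the base axis. Payload 6.8 kg.
Tool frame: the origin (TCP) lies on the centre line of the jaws, within the pads' length; the fingertips stand 17 mm ahead of it and the grasp point (between the pads) lies 2 mm behind it; z points along the fingers, x is the direction in which the jaws open and shut, and the axes are right-handed (so a half turn about z gives the same grasp; the last joint's range is limited). The gripper opens to 85 mm and grips with 20 to 120 N. Pads are 22 mm wide; open, the fingers measure 114 mm over their backs; the gripper's body (76 mm by 85 mm) begins 54 mm behind the grasp point. The pads swing forward as they close: fully open they stand 13 mm farther back than shut.
Start: joints at [1.13, 0.477, 0.022, 1.555, -0.011, 1.109, -0.083], TCP at [0.221, -0.638, 0.248] pointing down, gripper open.
Joint ranges: [-2.96, 2.96], [-0.34, 2.1], [-1.41, 1.46], [0.24, 2.44], [-1.37, 4.51], [0.17, 1.92], [-2.96, 2.96]. Speed limits (rad/s): [2.39, 2.39, 3.14, 3.14, 3.14, 3.14, 3.14].

INTERFACE

Orientations are given as a rotation vector (axis times angle).
In Python, from bench import r gives the robot as it stands.
- The arm moves only by the tool arm_command, never from a script. Its argument "increments" is a list of rows, each a list of 3 entries, a list of its own where there are three numbers: the shift along the world's x, y, z in m, then the turn, a rotation vector about the world's x, y, z in rad, then the opening in per cent of the stroke, from 0 (shut) to 100 (fully open). A call has 1 to 10 rows; each row is the pose to reach, as a shift and turn from the pose commanded when the call began; what a row does not reach only later rows make up. A row lasts 1/10 s, in which the tool goes at most 50 mm and 8.59 degrees, less where a joint would pass 70% of its speed; a pose out of reach is approached as far as the arm can. A call with a gripper value outside its range is refused whole. The fingers move at their own pace and stop on an object; "newtons" is the grip in N (left out, the last holds). Time passes only in rows, so rows that repeat a pose let the fingers close. It gives the time, the measured TCP pose, the force and the opening at its end, in the units of the state.
- r.get_obs(): the state, without advancing time (a new reading comes with each control period).
- r.grab_frame(name): name is "side" or "top" or "wrist"; returns the picture (400x640x3 uint8, blue, green, red); there is no depth.
- r.camera_model(name): a dict with "camera_matrix" (3x3 intrinsics, pixels), "D" ([k1, k2, p1, p2, k3] as OpenCV has them; the pictures are not rectified), "camera_from_world" (4x4, takes a point from world to camera coordinates). Camera axes: x right, y down, z forward; pixel columns grow to the right and rows downward; lengths in m; the calibration is good to about 2 mm. A picture is of the moment at which its call begins: read the wrist's pose just before it. camera_model takes no time and is no camera call; for the wrist camera it gives the pose at the moment of the call.
- r.hand_in(): hands the job in, once; it reports no verdict.
The state is a dict: "clock": time; "joints": joint angles; "qvel": joint speeds; "tau": joint torques, N m; "tcp_pos": TCP position; "orientation": TCP orientation; "contact_force": force on the tool from outside, world axes, zero at the start; "moment": the same for the moment, N m; "grip_width": finger opening in m.
Only numpy, scipy, OpenCV 4.12 (cv2) and the standard library are available. Lean on these libraries where they do the work, as an engineer would, in place of code of your own. Each camera call takes 0.05 s, during which the arm holds its last target. There are 200 camera calls.

TASK

Put the wide black screw cap that lies on the bench back on the open tin in the clamp: set it level on the white neck, turn it gently backward (anticlockwise seen from above) until it drops into the start of the thread, then screw it forward (clockwise) fully home against its stop and let go. Never force the cap against the neck, and leave the small cap, the tape roll and the little tin lying where they are.

Things in the scene. Friction and masses are not known exactly. Their poses are not given: they have to be found in the camera images.
- cap_mid (a point): centre, half-way up, of the wide black plastic screw cap: round, 60 mm in diameter, 34 mm high, about 50 g, open side down on the bench. Lower 24 mm: hollow skirt, inner diameter 54 mm; upper 10 mm: solid. Four lugs, 3.6 mm wide, one each 90 degrees, point inward 1 to 5 mm above its lower edge, to a circle of 45 mm diameter. z is the cap's axis, up
- cap: the same cap; origin on its axis at the lower edge of the skirt (17 mm below cap_mid)
- mouth (a point): centre of the top of the tin's white neck, 177 mm above the bench; z up. The lip widens from 32 mm diameter to 43 mm at 6 mm below the top; the thread from 8 mm below it is 50.5 mm in diameter. Right-hand thread with four equal starts, 90 degrees apart; where they lie around the neck differs each time and is not measured. Down to 43 mm below (the tin's shoulder) nothing is wider than the thread
- perch (a point): on the neck's axis, 8 mm above mouth: the highest place of cap_mid while the lugs stand on top of the thread. Anticlockwise from above each quarter of the neck has a stop post (8 degrees), a rib rising 5.3 mm (57 degrees) and an open gap (25 degrees). A cap set on the ribs has cap_mid 3.5 to 8 mm above mouth, on the posts 8 mm; turned clockwise on the ribs it jams against the posts
- thread_start (a point): on the neck's axis, 1 mm below mouth: where cap_mid lies once the lugs have dropped into the gaps. Turned anticlockwise, up to 85 degrees, a cap on the ribs rises along them, then the lugs fall 9 mm off their high ends into the gaps; off a post it first steps down 3 to 5 mm onto a rib, which is not yet the start. In the gaps (15 degrees of play) turning further back is blocked by posts
- home (a point): on the neck's axis, 5.5 mm below mouth: where cap_mid lies when the cap is fully home. Turned clockwise from the thread start, the lugs run under the ribs with 1.5 mm of play and the cap sinks 5.3 mm per radian until they meet the stop posts after 58 to 73 degrees. It stays where it is left. Turning takes under 0.15 N m; 0.3 N m at the stop is tight enough; 2 N m or 80 N breaks the lugs
- can: the metal tin with its neck, held fast in a steel bench clamp with a 150 x 130 mm base (it cannot move or turn): 96 mm in diameter, shoulder at 118 mm, neck top at 177 mm above the bench; origin under its centre on the bench
- small_cap_mid (a point): bystander: centre of a small black cap, 34 mm in diameter, 20 mm high, of another bottle
- tape_mid (a point): bystander: centre of a lying roll of paper tape, 96 mm in diameter, 25 mm high
- tinlet_mid (a point): bystander: centre of a little closed steel tin, 68 mm in diameter, 45 mm high

How it is judged:
By the outcome, as a careful person would: the job done as asked, in the order asked, and still so for the second after the job is handed in, with the robot touching nothing.
It also fails if it takes over 72 s, if anything falls off the work surface, if the arm or the gripper's body presses on something with over 40 N, if the wrist force passes 120 N, or if a joint passes its speed limit or range.

## Working session

There is one attempt and no reset: what is moved stays moved. The work goes in short steps, Python scripts to look and compute and a tool call to move; the robot and the scene stay as the last step left them, time stands still between calls to the robot, and variables do not carry over. Pictures are saved under pics/ and viewed, about 8 in all and at most 12, crops included, and the job is handed in when it is done.

Besides the shell and the picture viewer there is one more tool, called by a JSON object that holds its "op" and its "data". arm_command: Moves the arm, as the interface text tells. Its arguments: {"type":"object","properties":{"increments":{"type":"array","items":{"type":"array"}},"newtons":{"type":"number"}},"required":["increments"]}

```bash
mkdir -p pics; cat > h.py <<'E'
import numpy as np, cv2
from bench import r
def ray(n,uv,m=None):
    m=m or r.camera_model(n); T=np.array(m["camera_from_world"])
    p=cv2.undistortPoints(np.array([[uv]],float),np.array(m["camera_matrix"]),np.array(m["D"],float))[0,0]
    R=T[:3,:3]; return -R.T@T[:3,3], R.T@np.array([p[0],p[1],1])
def onz(n,uv,z,m=None):
    c,d=ray(n,uv,m); return c+d*(z-c[2])/d[2]
def proj(n,P,m=None):
    m=m or r.camera_model(n); T=np.array(m["camera_from_world"])
    return cv2.projectPoints(np.array(P,float).reshape(-1,3),cv2.Rodrigues(T[:3,:3])[0],T[:3,3],np.array(m["camera_matrix"]),np.array(m["D"],float))[0][:,0]
E
python3 - <<'E'
from h import *
o=r.get_obs();print(o)
for n in("top","side"):
    cv2.imwrite(f"pics/{n}0.png",r.grab_frame(n)); c,d=ray(n,(320,200));print(n,c,d)
E
```

```text
{'clock': 0.0, 'joints': array([ 1.12994857,  0.47781   ,  0.02232324,  1.55644093, -0.01149056,
        1.109297  , -0.08301729]), 'qvel': array([ 0.00236627, -0.00086651, -0.00070765,  0.00096351, -0.00030499,
        0.00141251,  0.00112291]), 'tau': array([-8.50591005e-04, -5.96467602e+01,  1.60715651e+00, -2.81198841e+01,
        1.23611200e-02,  9.38104960e-03,  4.09365998e-05]), 'tcp_pos': array([ 0.22029684, -0.637451  ,  0.24732318]), 'orientation': array([-2.55799571e+00,  1.82217315e+00,  2.45518545e-03]), 'contact_force': array([-0.07060274, -0.61543192, -0.11404784]), 'moment': array([ 0.0196963 ,  0.05024844, -0.04921293]), 'grip_width': 0.08489483062059726}
top [0.45864963 0.01662243 0.97414572] [ 0.0876422  -0.02418951 -0.99595714]
side [0.12822066 0.72524575 0.71249407] [ 0.38991974 -0.72196288 -0.57164696]
```

View pics/top0.png

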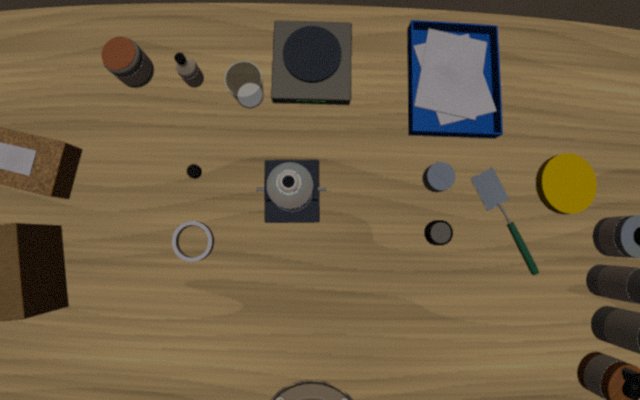

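View pics/side0.png

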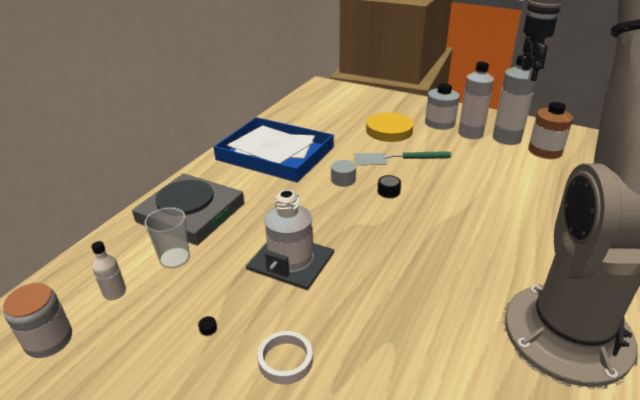

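The top view shows the wide cap at (439,232), the little tin at (440,177), the clamped tin's mouth at (288,181), the small cap at (194,171) and the tape roll at (192,241). In the side view the cap is at (389,186) and the neck at (287,200). I'll refine the cap and mouth positions now.

```bash
python3 - <<'E'
from h import *
im=cv2.imread("pics/top0.png"); s=cv2.imread("pics/side0.png")
def blob(im,mask,box):
    x0,y0,x1,y1=box; k=np.zeros_like(mask);k[y0:y1,x0:x1]=mask[y0:y1,x0:x1]
    c=max(cv2.findContours(k,0,2)[0],key=cv2.contourArea); return cv2.fitEllipse(c),cv2.boundingRect(c)
g=im.max(2); 
e=blob(im,(g<75).astype(np.uint8),(415,212,465,255));print("cap",e)
for z in(.034,.017):print(z,onz("top",e[0][0],z))
gs=s.max(2); e2=blob(s,(gs<70).astype(np.uint8),(370,170,410,205));print("side",e2,onz("side",e2[0][0],.017))
w=blob(im,(im.min(2)>185).astype(np.uint8),(268,160,312,205));print("mouth",w,onz("top",w[0][0],.177))
d=blob(im,(g<70).astype(np.uint8),(278,172,298,192));print("hole",d,onz("top",d[0][0],.177))
M=onz("top",w[0][0],.177); print("side proj of mouth",proj("side",M))
print("tinlet",onz("top",(440,176),.045))
b=np.hstack([cv2.resize(im[150:260,240:340],None,fx=4,fy=4,interpolation=2),cv2.resize(s[170:280,240:340],None,fx=4,fy=4,interpolation=2)])
cv2.imwrite("pics/z.png",b)
E
```

```text
cap (((438.21820068359375, 232.36854553222656), (25.112247467041016, 27.864049911499023), 89.13361358642578), (424, 220, 29, 25))
0.034 [ 0.47264258 -0.28321763  0.034     ]
0.017 [ 0.47289561 -0.28863943  0.017     ]
side (((388.9955749511719, 187.197265625), (20.912513732910156, 22.948389053344727), 83.09120178222656), (378, 179, 22, 19)) [ 0.46955965 -0.28503182  0.017     ]Traceback (most recent call last):
  File "<stdin>", line 10, in <module>
  File "<stdin>", line 5, in blob
ValueError: max() iterable argument is empty
```

{"op": "arm_command", "data": {"increments": [[[0.03, 0.04, 0], [0, 0, -0.03], 100], [[0.06, 0.08, 0], [0, 0, -0.07], 100], [[0.09, 0.12, 0], [0, 0, -0.11], 100], [[0.12, 0.16, 0], [0, 0, -0.15], 100], [[0.15, 0.2, 0], [0, 0, -0.19], 100], [[0.18, 0.25, 0], [0, 0, -0.23], 100], [[0.21, 0.29, 0], [0, 0, -0.27], 100], [[0.23, 0.32, 0], [0, 0, -0.3], 100], [[0.25, 0.35, 0], [0, 0, -0.33], 100], [[0.25, 0.35, 0], [0, 0, -0.33], 100]]}}

```text
clock: 1.1
tcp_pos: [0.4739, -0.2819, 0.2481]
orientation: [-2.232, 2.207, 0.002]
contact_force: [-0.5, -0.4, 0.6]
grip_width: 0.0853
```

```bash
python3 - <<'E'
from h import *
o=r.get_obs();print(o["clock"],o["tcp_pos"],o["orientation"],o["joints"])
m=r.camera_model("wrist");w=r.grab_frame("wrist");cv2.imwrite("pics/w1.png",w)
print(proj("wrist",[[.472,-.286,.034]],m))
np.save("m1.npy",m,allow_pickle=True)
im=cv2.imread("pics/top0.png"); s=cv2.imread("pics/side0.png")
b=np.hstack([cv2.resize(im[150:230,250:330],None,fx=4,fy=4,interpolation=2),cv2.resize(s[180:260,250:330],None,fx=4,fy=4,interpolation=2)])
w2=np.vstack([w,cv2.copyMakeBorder(b[:200],0,0,0,0,0)]) ; w2=np.vstack([cv2.resize(w,(480,300)),cv2.copyMakeBorder(b[:,:480],0,0,0,0,0)[:290]]);cv2.imwrite("pics/z.png",w2)
E
```

```text
1.1 [ 0.47393182 -0.28188861  0.2481132 ] [-2.23233897e+00  2.20663122e+00  1.58318278e-03] [ 0.50627021  0.27882755 -0.09806345  1.84841948  0.02830493  1.01576277
 -1.16216038]
[[321.84783324 168.98545368]]
```

View pics/z.png

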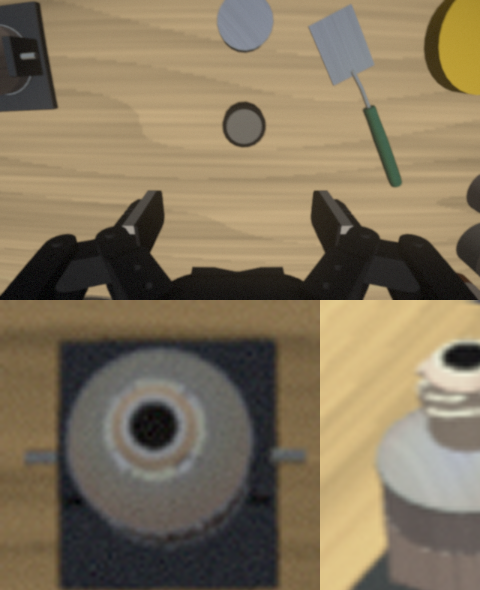

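The wrist picture shows the cap at about (325,165), level and clear of the fingers. The neck opening in the top view is at about (288.7,181.3).

```bash
python3 - <<'E'
from h import *
w=cv2.imread("pics/w1.png");im=cv2.imread("pics/top0.png")
m=np.load("m1.npy",allow_pickle=True).item()
def blob(mask,box):
    x0,y0,x1,y1=box; k=np.zeros_like(mask);k[y0:y1,x0:x1]=mask[y0:y1,x0:x1]
    c=max(cv2.findContours(k,0,2)[0],key=cv2.contourArea); return cv2.fitEllipse(cv2.convexHull(c))
e=blob((w.max(2)<130).astype(np.uint8),(285,125,365,205));print(e,onz("wrist",e[0],.034,m),onz("wrist",e[0],.03,m))
c,_=ray("wrist",(320,200),m);print("cam",c,"diam@.034",e[1][0]*(c[2]-.034)/m["camera_matrix"][0][0])
for t in (60,80,100):
    d=blob((im.max(2)<t).astype(np.uint8),(280,172,298,191));print("hole",d,onz("top",d[0],.177))
    M=onz("top",d[0],.177)
print("side mouth",proj("side",M))
s=cv2.imread("pics/side0.png"); d=blob((s.max(2)<70).astype(np.uint8),(277,190,297,204));print(d,onz("side",d[0],.177))
E
```

```text
((324.9518737792969, 165.7458038330078), (57.766937255859375, 61.39971160888672), 176.276611328125) [ 0.4754136  -0.28911605  0.034     ] [ 0.47456477 -0.28921609  0.03      ]
cam [ 0.5476623  -0.28060102  0.37446322] diam@.034 0.057820148073054016
hole ((288.0, 181.0), (10.770329475402832, 10.770329475402832), 0.0) [0.56472234 0.0610065  0.177     ]
hole ((287.91497802734375, 180.9706573486328), (11.249295234680176, 11.94349479675293), 8.707976341247559) [0.56477634 0.06117535 0.177     ]
hole ((287.9149475097656, 181.0818634033203), (11.798213958740234, 12.30666446685791), 45.87918472290039) [0.56455601 0.06116885 0.177     ]
side mouth [[285.15908317 193.90995539]]
((286.16143798828125, 193.5952606201172), (5.264882564544678, 9.7872896194458), 86.5859146118164) [0.56335886 0.05933473 0.177     ]
```

{"op": "arm_command", "data": {"increments": [[[0, -0.002, -0.04], [0, 0, 0], 100], [[0, -0.004, -0.08], [0, 0, 0], 100], [[0, -0.005, -0.12], [0, 0, 0], 100], [[0, -0.005, -0.14], [0, 0, 0], 100], [[0, -0.005, -0.14], [0, 0, 0], 100]]}}

```text
clock: 1.65
tcp_pos: [0.4673, -0.2933, 0.1051]
orientation: [2.221, -2.218, -0.01]
contact_force: [0.4, -0.0, -0.4]
grip_width: 0.0856
```

```bash
python3 - <<'E'
from h import *
o=r.get_obs();print(o["tcp_pos"],o["orientation"])
m=r.camera_model("wrist");w=r.grab_frame("wrist");cv2.imwrite("pics/w2.png",w)
u=proj("wrist",[[.473,-.287,.034]],m)[0];print(u)
h=cv2.cvtColor(w,cv2.COLOR_BGR2HSV)
for t in (95,115,130):
  k=((w.max(2)<t)).astype(np.uint8); x,y=u.astype(int); q=np.zeros_like(k); q[max(0,y-80):y+80,x-80:x+80]=k[max(0,y-80):y+80,x-80:x+80]
  c=max(cv2.findContours(q,0,2)[0],key=cv2.contourArea);print(t,cv2.boundingRect(c))
# left/right extreme columns -> y centre
  x0,_,ww,_=cv2.boundingRect(c); print(onz("wrist",(x0+ww/2-.5,u[1]),.034,m))
E
```

```text
[ 0.46726942 -0.29326699  0.10507809] [ 2.22052401 -2.21822006 -0.00999195]
[307.90908644 206.60182141]
95 (263, 149, 96, 101)
[ 0.47300129 -0.2885885   0.034     ]
115 (263, 149, 96, 101)
[ 0.47300129 -0.2885885   0.034     ]
130 (262, 148, 98, 103)
[ 0.47300129 -0.2885885   0.034     ]
```

View pics/w2.png

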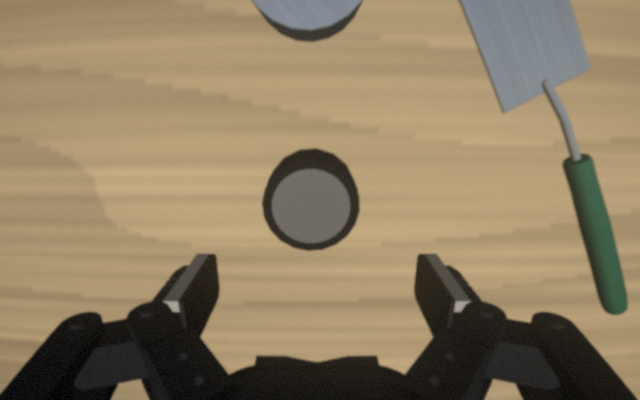

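The cap's top disc is centred at (311,205), which puts the cap at about (0.474, -0.289). I'll descend and grip.

{"op": "arm_command", "data": {"increments": [[[0.004, 0.003, -0.01], [0, 0, 0], 100], [[0.007, 0.004, -0.03], [0, 0, 0], 100], [[0.007, 0.004, -0.05], [0, 0, 0], 100], [[0.007, 0.004, -0.07], [0, 0, 0], 100], [[0.007, 0.004, -0.083], [0, 0, 0], 100], [[0.007, 0.004, -0.083], [0, 0, 0], 100], [[0.007, 0.004, -0.083], [0, 0, 0], 100]], "newtons": 40}}

```text
clock: 2.4
tcp_pos: [0.4782, -0.2893, 0.026]
orientation: [-2.224, 2.218, -0.002]
contact_force: [0.2, -0.5, -0.0]
grip_width: 0.0852
```

{"op": "arm_command", "data": {"increments": [[[0, 0, 0], [0, 0, 0], 40], [[0, 0, 0], [0, 0, 0], 40], [[0, 0, 0], [0, 0, 0], 40], [[0, 0, 0], [0, 0, 0], 40], [[0, 0, 0], [0, 0, 0], 40], [[0, 0, 0], [0, 0, 0], 40], [[0, 0, 0], [0, 0, 0], 40], [[0, 0, 0], [0, 0, 0], 40]], "newtons": 40}}

```text
clock: 3.2
tcp_pos: [0.4783, -0.2894, 0.0268]
orientation: [-2.224, 2.218, -0.003]
contact_force: [-1.3, 1.2, 7.7]
grip_width: 0.0589
```

{"op": "arm_command", "data": {"increments": [[[0, 0, 0.01], [0, 0, 0], 40], [[0, 0, 0.04], [0, 0, 0], 40], [[0, 0, 0.08], [0, 0, 0], 40], [[0, 0, 0.12], [0, 0, 0], 40], [[0, 0, 0.16], [0, 0, 0], 40], [[0, 0, 0.2], [0, 0, 0], 40], [[0, 0, 0.23], [0, 0, 0], 40], [[0, 0, 0.24], [0, 0, 0], 40], [[0, 0, 0.24], [0, 0, 0], 40], [[0, 0, 0.24], [0, 0, 0], 40]]}}

```text
clock: 4.2
tcp_pos: [0.4767, -0.2886, 0.2641]
orientation: [2.224, -2.218, -0.003]
contact_force: [-0.5, 0.3, -0.5]
grip_width: 0.0589
```

```bash
python3 - <<'E'
from h import *
o=r.get_obs();print(o["tcp_pos"],o["orientation"],o["contact_force"],o["moment"],o["grip_width"])
m=r.camera_model("wrist");w=r.grab_frame("wrist");cv2.imwrite("pics/w3.png",w)
p=o["tcp_pos"];print(proj("wrist",[p+[0,0,.007],p+[0.03,0,.007],p+[-0.03,0,.007]],m))
E
```

```text
[ 0.47671875 -0.28859095  0.26410472] [ 2.22410773 -2.21788191 -0.00280782] [-0.5340909   0.32769086 -0.52346476] [-0.01610786 -0.02408565 -0.05497232] 0.05889274575202796
[[318.52943368 284.44325497]
 [318.81370454 214.20085395]
 [318.27223735 344.8323713 ]]
```

View pics/w3.png

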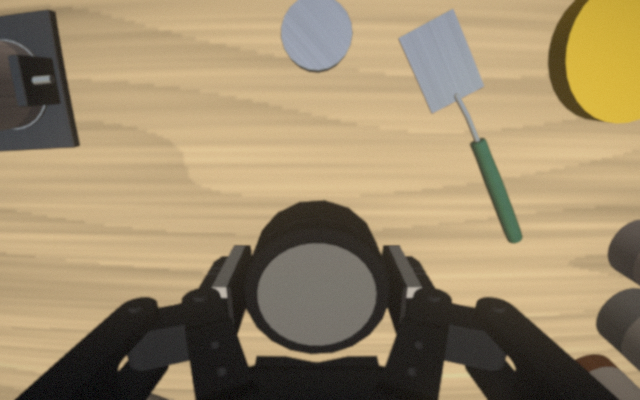

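The cap is held level. Its disc centre is at (317,294), so the cap axis lies about 4.3 mm on the -x side of the TCP. I'll move in front of the neck for a closer look.

{"op": "arm_command", "data": {"increments": [[[0, 0.03, 0.03], [0, 0, 0], 40], [[0, 0.07, 0.04], [0, 0, 0], 40], [[0, 0.11, 0.04], [0, 0, 0], 40], [[0, 0.15, 0.04], [0, 0, 0], 40], [[0, 0.2, 0.04], [0, 0, 0], 40], [[0, 0.25, 0.04], [0, 0, 0], 40], [[0, 0.3, 0.04], [0, 0, 0], 40], [[0, 0.33, 0.04], [0, 0, 0], 40], [[0, 0.349, 0.04], [0, 0, 0], 40], [[0, 0.349, 0.04], [0, 0, 0], 40]]}}

```text
clock: 5.25
tcp_pos: [0.4765, 0.0631, 0.3037]
orientation: [2.23, -2.211, -0.004]
contact_force: [0.1, -0.2, -1.0]
grip_width: 0.0584
```

{"op": "arm_command", "data": {"increments": [[[0, 0, 0], [0, 0, 0], 40], [[0, 0, 0], [0, 0, 0], 40]]}}

```text
clock: 5.45
tcp_pos: [0.4773, 0.0584, 0.3044]
orientation: [2.221, -2.22, -0.001]
contact_force: [-0.7, -0.6, -1.4]
grip_width: 0.0585
```

```bash
python3 - <<'E'
from h import *
o=r.get_obs();print(o["tcp_pos"],o["orientation"],o["contact_force"],o["joints"])
m=r.camera_model("wrist");w=r.grab_frame("wrist");cv2.imwrite("pics/w4.png",w);np.save("m4.npy",m,allow_pickle=True)
print(proj("wrist",[[.564,.06,.177]],m))
E
```

```text
[0.47731235 0.05838254 0.30443979] [ 2.22100775e+00 -2.21955389e+00 -1.02025586e-03] [-0.73021269 -0.55578038 -1.41351547] [ 0.07929941  0.12343033 -0.35931089  1.91365992  0.04850068  1.11452943
 -1.86910528]
[[315.17101722  72.8393425 ]]
```

View pics/w4.png

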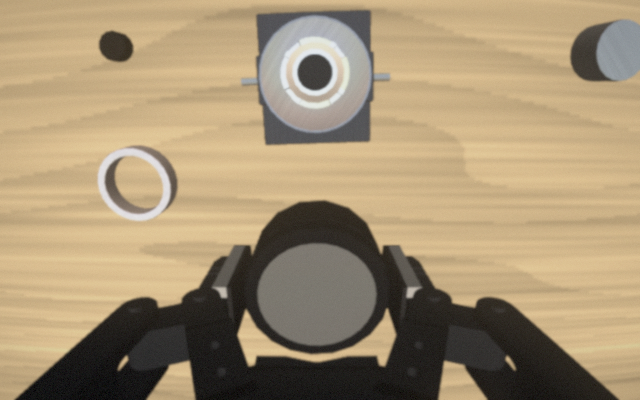

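The mouth hole is at (315,72), as predicted. I'll take both the cap disc and the hole from this same camera.

```bash
python3 - <<'E'
from h import *
w=cv2.imread("pics/w4.png");m=np.load("m4.npy",allow_pickle=True).item()
def blob(k,box):
    x0,y0,x1,y1=box;q=np.zeros_like(k);q[y0:y1,x0:x1]=k[y0:y1,x0:x1]
    return cv2.fitEllipse(cv2.convexHull(max(cv2.findContours(q,0,2)[0],key=cv2.contourArea)))
g=w.max(2);t=np.array([.4773,.0584,.3044])
h=blob((g<80).astype(np.uint8),(293,50,337,94));M=onz("wrist",h[0],.177,m);print("mouth",h,M)
d=blob((g>70).astype(np.uint8),(250,236,385,350));C=onz("wrist",d[0],t[2]+.007,m);print("cap",d,C,C-t)
print("need",M-C)
E
```

```text
mouth ((314.3680114746094, 71.94273376464844), (31.552156448364258, 33.21623229980469), 177.17466735839844) [0.56460937 0.06056757 0.177     ]
cap ((316.34747314453125, 293.92041015625), (103.3476791381836, 119.82633972167969), 89.82014465332031) [0.47285246 0.05927537 0.3114    ] [-0.00444754  0.00087537  0.007     ]
need [ 0.09175692  0.0012922  -0.1344    ]
```

{"op": "arm_command", "data": {"increments": [[[0.02, 0, 0], [0, 0, 0], 40], [[0.05, 0.001, 0], [0, 0, 0], 40], [[0.08, 0.001, -0.02], [0, 0, 0], 40], [[0.0915, 0.0013, -0.05], [0, 0, 0], 40], [[0.0915, 0.0013, -0.08], [0, 0, 0], 40], [[0.0915, 0.0013, -0.092], [0, 0, 0], 40], [[0.0915, 0.0013, -0.092], [0, 0, 0], 40], [[0.0915, 0.0013, -0.092], [0, 0, 0], 40], [[0.0915, 0.0013, -0.092], [0, 0, 0], 40]]}}

```text
clock: 6.4
tcp_pos: [0.5699, 0.0614, 0.2152]
orientation: [-2.222, 2.217, -0.003]
contact_force: [0.1, -0.2, -0.9]
grip_width: 0.0586
```

```bash
python3 - <<'E'
from h import *
o=r.get_obs();print(o["clock"],o["tcp_pos"],o["orientation"],o["contact_force"],o["moment"])
w=r.grab_frame("wrist");s=r.grab_frame("side");o=r.get_obs();print(o["tcp_pos"])
cv2.imwrite("pics/s5.png",np.hstack([cv2.resize(s[110:230,230:330],(400,480),interpolation=2),cv2.resize(w[150:390,220:420],(400,480))]))
E
```

```text
6.4 [0.56993676 0.06135854 0.21517014] [-2.22249376  2.21704872 -0.00303203] [ 0.08758917 -0.2393718  -0.86973928] [ 0.00414786  0.00644178 -0.0263496 ]
[0.56972916 0.06144161 0.21489441]
```

View pics/s5.png

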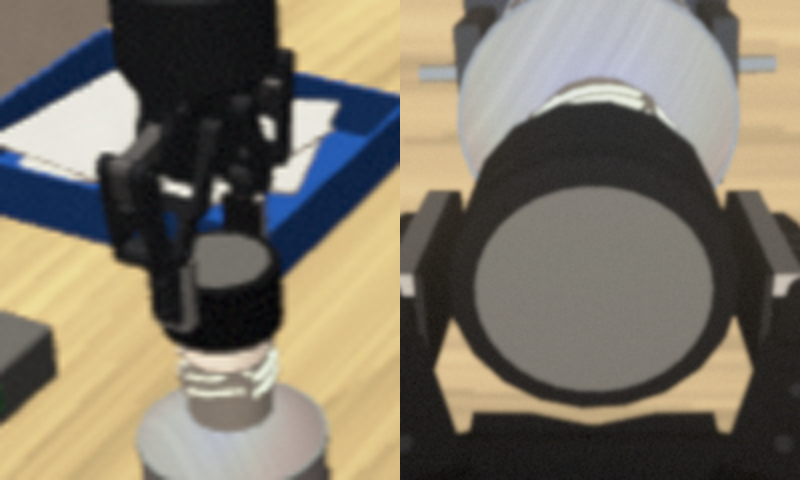

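Side view: the cap sits just above the neck, offset a few px to the left. The pose readout agrees, at about 1–2 mm too far in +x and +y. I'll correct that and lower gently.

{"op": "arm_command", "data": {"increments": [[[-0.0015, -0.002, -0.002], [0, 0, 0], 40], [[-0.0015, -0.002, -0.005], [0, 0, 0], 40], [[-0.0015, -0.002, -0.008], [0, 0, 0], 40], [[-0.0015, -0.002, -0.011], [0, 0, 0], 40], [[-0.0015, -0.002, -0.013], [0, 0, 0], 40], [[-0.0015, -0.002, -0.013], [0, 0, 0], 40]]}}

```text
clock: 7.1
tcp_pos: [0.5673, 0.0593, 0.1998]
orientation: [2.224, -2.218, -0.001]
contact_force: [-0.4, 0.1, -0.8]
grip_width: 0.0583
```

{"op": "arm_command", "data": {"increments": [[[0, 0, -0.001], [0, 0, 0], 40], [[0, 0, -0.002], [0, 0, 0], 40], [[0, 0, -0.003], [0, 0, 0], 40], [[0, 0, -0.003], [0, 0, 0], 40]]}}

```text
clock: 7.5
tcp_pos: [0.5675, 0.0593, 0.1973]
orientation: [-2.225, 2.218, -0.0]
contact_force: [0.2, 0.2, 0.1]
grip_width: 0.0588
```

{"op": "arm_command", "data": {"increments": [[[0, 0, -0.001], [0, 0, 0], 40], [[0, 0, -0.002], [0, 0, 0], 40], [[0, 0, -0.003], [0, 0, 0], 40], [[0, 0, -0.003], [0, 0, 0], 40]]}}

```text
clock: 7.9
tcp_pos: [0.568, 0.0596, 0.1947]
orientation: [-2.224, 2.218, -0.001]
contact_force: [-0.0, 1.5, 2.2]
grip_width: 0.0584
```

{"op": "arm_command", "data": {"increments": [[[0, 0, -0.001], [0, 0, 0], 40], [[0, 0, -0.002], [0, 0, 0], 40], [[0, 0, -0.002], [0, 0, 0], 40]]}}

```text
clock: 8.2
tcp_pos: [0.5682, 0.0596, 0.194]
orientation: [-2.223, 2.217, -0.002]
contact_force: [-3.0, -0.2, 11.6]
grip_width: 0.0585
```

{"op": "arm_command", "data": {"increments": [[[0, 0.0002, 0], [0, 0, 0.05], 40], [[0, 0.0004, 0], [0, 0, 0.1], 40], [[0, 0.0007, 0], [0, 0, 0.15], 40], [[0, 0.0009, 0], [0, 0, 0.2], 40], [[0, 0.0009, 0], [0, 0, 0.2], 40]]}}

```text
clock: 8.7
tcp_pos: [0.569, 0.0605, 0.1944]
orientation: [-2.434, 1.982, -0.004]
contact_force: [-1.0, 0.0, 12.4]
grip_width: 0.0581
```

```bash
python3 -c "
from h import *
o=r.get_obs();print(o['tcp_pos'],o['contact_force'],o['moment'],o['joints'])"
```

```text
[0.56899266 0.06046837 0.19441186] [-0.98574001  0.04369987 12.42390563] [-0.08374013  0.20345259  0.03879004] [ 0.07766949  0.39156198 -0.36935845  1.84224237  0.17291449  0.93525403
 -1.73548072]
```

{"op": "arm_command", "data": {"increments": [[[0, 0.0002, 0], [0, 0, 0.05], 40], [[0, 0.0004, 0], [0, 0, 0.1], 40], [[0, 0.0006, 0], [0, 0, 0.15], 40], [[-0.0001, 0.0008, 0], [0, 0, 0.2], 40], [[-0.0001, 0.0008, 0], [0, 0, 0.2], 40]]}}

```text
clock: 9.2
tcp_pos: [0.5676, 0.0609, 0.1922]
orientation: [-2.621, 1.732, -0.0]
contact_force: [1.5, 0.4, 0.5]
grip_width: 0.0586
```

{"op": "arm_command", "data": {"increments": [[[0, 0, -0.001], [0, 0, 0], 40], [[0, 0, -0.002], [0, 0, 0], 40], [[0, 0, -0.003], [0, 0, 0], 40], [[0, 0, -0.003], [0, 0, 0], 40]]}}

```text
clock: 9.6
tcp_pos: [0.5678, 0.0609, 0.1906]
orientation: [-2.62, 1.733, -0.002]
contact_force: [-1.2, -0.7, 9.5]
grip_width: 0.0583
```

{"op": "arm_command", "data": {"increments": [[[-0.0001, 0.0002, 0.0003], [0, 0, 0.05], 40], [[-0.0001, 0.0004, 0.0005], [0, 0, 0.1], 40], [[-0.0002, 0.0006, 0.0008], [0, 0, 0.15], 40], [[-0.0003, 0.0008, 0.0011], [0, 0, 0.2], 40], [[-0.0003, 0.0008, 0.0011], [0, 0, 0.2], 40]]}}

```text
clock: 10.1
tcp_pos: [0.5681, 0.0624, 0.1917]
orientation: [-2.78, 1.46, -0.003]
contact_force: [-0.3, -0.3, 9.1]
grip_width: 0.0582
```

{"op": "arm_command", "data": {"increments": [[[-0.0001, 0.0002, 0.0003], [0, 0, 0.05], 40], [[-0.0002, 0.0004, 0.0005], [0, 0, 0.1], 40], [[-0.0003, 0.0006, 0.0008], [0, 0, 0.15], 40], [[-0.0004, 0.0008, 0.0011], [0, 0, 0.2], 40], [[-0.0004, 0.0008, 0.0011], [0, 0, 0.2], 40]]}}

```text
clock: 10.6
tcp_pos: [0.5676, 0.0631, 0.1928]
orientation: [-2.912, 1.176, -0.003]
contact_force: [-0.4, 0.4, 7.4]
grip_width: 0.0586
```

{"op": "arm_command", "data": {"increments": [[[-0.0001, 0.0002, 0.0003], [0, 0, 0.05], 40], [[-0.0003, 0.0004, 0.0005], [0, 0, 0.1], 40], [[-0.0004, 0.0006, 0.0008], [0, 0, 0.15], 40], [[-0.0006, 0.0007, 0.0011], [0, 0, 0.2], 40], [[-0.0006, 0.0007, 0.0011], [0, 0, 0.2], 40]]}}

```text
clock: 11.1
tcp_pos: [0.5669, 0.0637, 0.1938]
orientation: [-3.015, 0.879, -0.003]
contact_force: [-0.3, 1.1, 7.9]
grip_width: 0.0587
```

{"op": "arm_command", "data": {"increments": [[[-0.0002, 0.0001, 0.0003], [0, 0, 0.05], 40], [[-0.0003, 0.0003, 0.0005], [0, 0, 0.1], 40], [[-0.0003, 0.0003, 0.0005], [0, 0, 0.1], 40]]}}

```text
clock: 11.4
tcp_pos: [0.5666, 0.064, 0.1944]
orientation: [-3.056, 0.727, -0.003]
contact_force: [-0.4, -0.7, 8.2]
grip_width: 0.0585
```

{"op": "arm_command", "data": {"increments": [[[-0.0002, 0.0001, 0.0002], [0, 0, 0.04], 40], [[-0.0003, 0.0002, 0.0003], [0, 0, 0.08], 40], [[-0.0003, 0.0002, 0.0003], [0, 0, 0.08], 40]]}}

```text
clock: 11.7
tcp_pos: [0.5661, 0.0641, 0.1944]
orientation: [-3.083, 0.605, -0.002]
contact_force: [-0.2, 0.8, 6.9]
grip_width: 0.0585
```

{"op": "arm_command", "data": {"increments": [[[-0.0002, 0.0001, 0.0001], [0, 0, 0.04], 40], [[-0.0003, 0.0002, 0.0001], [0, 0, 0.08], 40], [[-0.0003, 0.0002, 0.0001], [0, 0, 0.08], 40]]}}

```text
clock: 12.0
tcp_pos: [0.5654, 0.064, 0.1939]
orientation: [3.104, -0.482, 0.001]
contact_force: [-0.3, -0.6, 5.2]
grip_width: 0.0585
```

{"op": "arm_command", "data": {"increments": [[[-0.0002, 0.0001, 0], [0, 0, 0.04], 40], [[-0.0003, 0.0002, 0], [0, 0, 0.08], 40], [[-0.0003, 0.0002, 0], [0, 0, 0.08], 40]]}}

```text
clock: 12.3
tcp_pos: [0.5646, 0.0642, 0.193]
orientation: [3.121, -0.359, -0.001]
contact_force: [0.5, 0.3, 0.1]
grip_width: 0.0588
```

{"op": "arm_command", "data": {"increments": [[[-0.0002, 0, 0], [0, 0, 0.05], 40], [[-0.0002, 0, -0.002], [0, 0, 0.05], 40], [[-0.0002, 0, -0.004], [0, 0, 0.05], 40], [[-0.0002, 0, -0.005], [0, 0, 0.05], 40], [[-0.0002, 0, -0.005], [0, 0, 0.05], 40]]}}

```text
clock: 12.8
tcp_pos: [0.5644, 0.0642, 0.1881]
orientation: [3.129, -0.281, -0.001]
contact_force: [-0.1, 0.9, -0.3]
grip_width: 0.0582
```

{"op": "arm_command", "data": {"increments": [[[0, 0, -0.001], [0, 0, 0], 40], [[0, 0, -0.002], [0, 0, 0], 40], [[0, 0, -0.002], [0, 0, 0], 40]]}}

```text
clock: 13.1
tcp_pos: [0.5646, 0.0642, 0.1863]
orientation: [3.129, -0.279, -0.0]
contact_force: [0.3, 0.6, -1.3]
grip_width: 0.0585
```

{"op": "arm_command", "data": {"increments": [[[0, 0, -0.001], [0, 0, 0], 40], [[0, 0, -0.0015], [0, 0, 0], 40], [[0, 0, -0.0015], [0, 0, 0], 40]]}}

```text
clock: 13.4
tcp_pos: [0.5648, 0.0642, 0.1858]
orientation: [3.129, -0.279, 0.001]
contact_force: [-1.6, -0.4, 6.2]
grip_width: 0.0588
```

{"op": "arm_command", "data": {"increments": [[[0.0002, -0.0001, 0], [0, 0, -0.05], 40], [[0.0004, -0.0002, 0], [0, 0, -0.1], 40], [[0.0006, -0.0003, 0], [0, 0, -0.15], 40], [[0.0008, -0.0004, 0], [0, 0, -0.2], 40], [[0.0008, -0.0004, 0], [0, 0, -0.2], 40]]}}

```text
clock: 13.9
tcp_pos: [0.5663, 0.0641, 0.1858]
orientation: [-3.085, 0.591, -0.003]
contact_force: [-0.2, 0.2, 3.9]
grip_width: 0.0588
```

```bash
python3 -c "
from h import *
o=r.get_obs();print(o['tcp_pos'],o['contact_force'],o['moment'],o['joints'][6])"
```

```text
[0.56627943 0.06412605 0.18582909] [-0.17102865  0.23603279  3.9346012 ] [-0.01344725 -0.05880525 -0.05521508] -0.8515142095930027
```

{"op": "arm_command", "data": {"increments": [[[0.0002, -0.0001, -0.0003], [0, 0, -0.05], 40], [[0.0004, -0.0002, -0.0005], [0, 0, -0.1], 40], [[0.0006, -0.0004, -0.0008], [0, 0, -0.15], 40], [[0.0007, -0.0006, -0.001], [0, 0, -0.2], 40], [[0.0007, -0.0006, -0.001], [0, 0, -0.2], 40]]}}

```text
clock: 14.4
tcp_pos: [0.567, 0.0636, 0.1849]
orientation: [-3.01, 0.895, -0.003]
contact_force: [-0.6, -0.3, 5.2]
grip_width: 0.0589
```

```bash
python3 -c "
from h import *
o=r.get_obs();print(o['tcp_pos'],o['contact_force'],o['moment'],o['joints'][6])"
```

```text
[0.56698067 0.0635577  0.18487957] [-0.55842517 -0.26685684  5.17488197] [ 0.0108753   0.07544228 -0.07403268] -1.0304922653675015
```

Tracking well; I'll continue.

{"op": "arm_command", "data": {"increments": [[[0.0002, -0.0002, -0.0003], [0, 0, -0.05], 40], [[0.0003, -0.0003, -0.0005], [0, 0, -0.1], 40], [[0.0005, -0.0005, -0.0008], [0, 0, -0.15], 40], [[0.0006, -0.0007, -0.0011], [0, 0, -0.2], 40], [[0.0006, -0.0007, -0.0011], [0, 0, -0.2], 40]]}}

```text
clock: 14.9
tcp_pos: [0.5675, 0.0628, 0.1838]
orientation: [-2.906, 1.191, -0.002]
contact_force: [-0.1, 0.5, 6.3]
grip_width: 0.0586
```

{"op": "arm_command", "data": {"increments": [[[0.0001, -0.0002, -0.0003], [0, 0, -0.05], 40], [[0.0002, -0.0004, -0.0005], [0, 0, -0.1], 40], [[0.0003, -0.0006, -0.0008], [0, 0, -0.15], 40], [[0.0004, -0.0008, -0.0011], [0, 0, -0.2], 40], [[0.0004, -0.0008, -0.0011], [0, 0, -0.2], 40]]}}

```text
clock: 15.4
tcp_pos: [0.5677, 0.0621, 0.1827]
orientation: [-2.773, 1.475, -0.002]
contact_force: [-1.1, 0.2, 6.5]
grip_width: 0.0586
```

```bash
python3 -c "
from h import *
o=r.get_obs();print(o['tcp_pos'],o['contact_force'],o['moment'],o['joints'][6])"
```

```text
[0.56773818 0.06207838 0.18273184] [-1.09076893  0.21206004  6.45064741] [ 0.00428682  0.27120379 -0.09719841] -1.3897562174321074
```

{"op": "arm_command", "data": {"increments": [[[0.0001, -0.0002, -0.0003], [0, 0, -0.05], 40], [[0.0002, -0.0004, -0.0005], [0, 0, -0.1], 40], [[0.0002, -0.0006, -0.0008], [0, 0, -0.15], 40], [[0.0002, -0.0006, -0.0008], [0, 0, -0.15], 40]]}}

```text
clock: 15.8
tcp_pos: [0.5681, 0.0615, 0.1819]
orientation: [-2.654, 1.679, -0.002]
contact_force: [0.1, -0.4, 6.2]
grip_width: 0.0586
```

```bash
cat > st.py <<'E'
from h import *
o=r.get_obs();print(o['clock'],o['tcp_pos'],o['contact_force'],o['moment'],o['joints'][6])
E
python3 st.py
```

```text
15.8 [0.56813117 0.06153425 0.18193772] [ 0.14020015 -0.42810031  6.20981343] [ 0.13563106  0.13444155 -0.07096161] -1.5246232163901399
```

{"op": "arm_command", "data": {"increments": [[[0.0001, -0.0002, -0.0002], [0, 0, -0.04], 40], [[0.0001, -0.0003, -0.0004], [0, 0, -0.08], 40], [[0.0001, -0.0003, -0.0004], [0, 0, -0.08], 40]]}}

```text
clock: 16.1
tcp_pos: [0.5682, 0.0612, 0.1816]
orientation: [-2.585, 1.783, -0.002]
contact_force: [-1.3, 0.1, 6.6]
grip_width: 0.0584
```

```bash
python3 st.py
```

```text
16.1 [0.56818451 0.06122097 0.18158469] [-1.29716574  0.06623777  6.59741237] [ 0.10430454  0.22996487 -0.06468251] -1.5962875263746636
```

{"op": "arm_command", "data": {"increments": [[[0, -0.0001, -0.0002], [0, 0, -0.03], 40], [[0, -0.0002, -0.0003], [0, 0, -0.06], 40], [[0, -0.0002, -0.0003], [0, 0, -0.06], 40]]}}

```text
clock: 16.4
tcp_pos: [0.5686, 0.061, 0.1813]
orientation: [-2.53, 1.859, -0.003]
contact_force: [0.7, -0.0, 5.5]
grip_width: 0.0583
```

```bash
python3 st.py
```

```text
16.4 [0.56855396 0.06096503 0.18132957] [ 0.66751831 -0.01409497  5.47603827] [ 0.04437864 -0.08038647  0.05014889] -1.6499355083265916
```

{"op": "arm_command", "data": {"increments": [[[0, -0.0001, -0.0002], [0, 0, -0.03], 40], [[0, -0.0002, -0.0003], [0, 0, -0.06], 40], [[0, -0.0002, -0.0003], [0, 0, -0.06], 40]]}}

```text
clock: 16.7
tcp_pos: [0.5692, 0.0608, 0.1812]
orientation: [-2.475, 1.931, -0.005]
contact_force: [2.1, -0.7, 6.5]
grip_width: 0.0588
```

```bash
python3 st.py
```

```text
16.7 [0.56916283 0.06082973 0.18122364] [ 2.14192958 -0.74881384  6.45914032] [-0.175605   -0.47823061  1.02763677] -1.7030637384981453
```

The reaction torque has jumped to 1.0 N m after 66° of turning and 4.8 mm of sinking, so the cap is against its stop. I'll ease off the wind-up, then release.

{"op": "arm_command", "data": {"increments": [[[0, 0, 0.0003], [0, 0, 0.02], 40], [[0, 0, 0.0005], [0, 0, 0.03], 40], [[0, 0, 0.0005], [0, 0, 0.03], 40]]}}

```text
clock: 17.0
tcp_pos: [0.569, 0.0609, 0.1813]
orientation: [-2.501, 1.896, -0.003]
contact_force: [6.0, 1.1, 4.4]
grip_width: 0.0585
```

```bash
python3 st.py
```

```text
17.0 [0.56899682 0.06088788 0.18127624] [6.00820896 1.12580469 4.4400303 ] [ 0.25818439 -1.14588847  0.22637895] -1.6766166384686774
```

{"op": "arm_command", "data": {"increments": [[[0, 0, 0], [0, 0, 0], 80], [[0, 0, 0], [0, 0, 0], 100], [[0, 0, 0], [0, 0, 0], 100], [[0, 0, 0], [0, 0, 0], 100], [[0, 0, 0], [0, 0, 0], 100], [[0, 0, 0.01], [0, 0, 0], 100], [[0, 0, 0.03], [0, 0, 0], 100], [[0, 0, 0.06], [0, 0, 0], 100], [[0, 0, 0.1], [0, 0, 0], 100], [[-0.03, 0, 0.13], [0, 0, 0], 100]]}}

```text
clock: 18.0
tcp_pos: [0.5399, 0.0605, 0.3135]
orientation: [-2.499, 1.898, -0.004]
contact_force: [-0.2, -0.3, 1.5]
grip_width: 0.0851
```

{"op": "arm_command", "data": {"increments": [[[-0.04, 0, 0], [0, 0, 0], 100], [[-0.08, 0, 0], [0, 0, 0], 100], [[-0.1, 0, 0], [0, 0, 0], 100], [[-0.1, 0, 0], [0, 0, 0], 100], [[-0.1, 0, 0], [0, 0, 0], 100]]}}

```text
clock: 18.5
tcp_pos: [0.438, 0.0605, 0.3115]
orientation: [-2.502, 1.898, -0.003]
contact_force: [0.7, -0.2, 0.2]
grip_width: 0.0853
```

```bash
python3 - <<'E'
from h import *
import st
s=r.grab_frame("side");t=r.grab_frame("top")
print(proj("side",[[.564,.06,.1885],[.564,.06,.1545]]),proj("top",[.5646,.0606,.1885]))
cv2.imwrite("pics/f.png",np.vstack([np.hstack([cv2.resize(s[170:290,230:350],(400,400),interpolation=2),cv2.resize(t[130:230,240:340],(400,400),interpolation=2)]),cv2.resize(t[130:270,150:480],(800,200))[:,:]]))
E
```

```text
18.5 [0.43802293 0.06045151 0.31146187] [ 0.67202609 -0.21739294  0.18917368] [-0.01688182  0.01948697 -0.00776826] -1.5963121874649615
[[285.38737129 188.81463631]
 [286.32437525 203.01619812]] [[287.90103794 180.27667443]]
```

View pics/f.png

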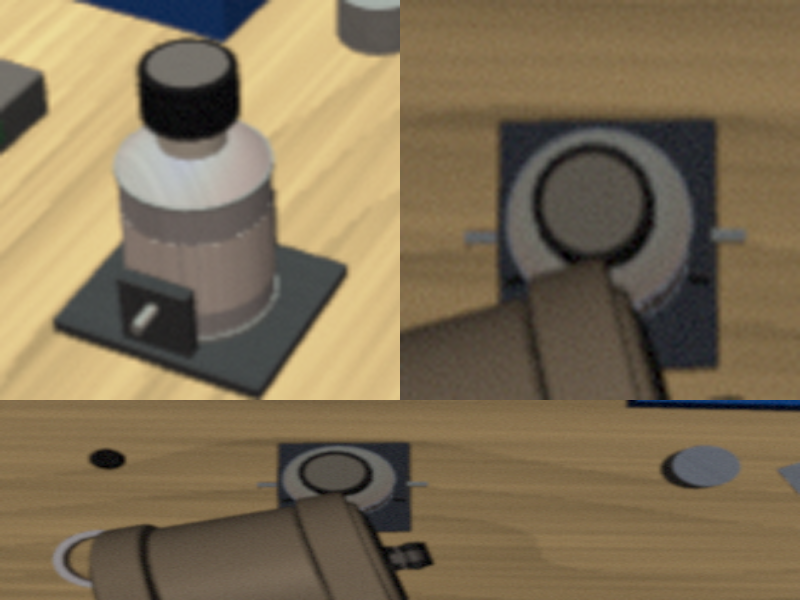

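The cap sits level on the neck. In the side view its top centre is at about (287,189), against (285.4,188.8) predicted for fully home. The bystanders look undisturbed and the gripper is clear.

```bash
python3 -c "
from bench import r
print(r.hand_in())"
```

```text
the job is handed in; nothing more can be done
None
```

The wide cap is on the tin, screwed home against its stop and released; I handed the job in at about 18.6 s of the 72 s allowed.

- **Backward turn:** The cap first stood on the stop posts. Turning it anticlockwise, it stepped about 3.5 mm down onto the ribs and climbed them. It then fell about 9 mm into the gaps after roughly 77°, and the downward force stayed under about 13 N.
- **Screwing home:** I turned it clockwise about 66°, and it sank about 4.7 mm (4.5 mm expected) before meeting the stop.
- **Torque at the stop:** It peaked at about 1.0 N m. That is more than the 0.3 N m needed, but below the 2 N m that breaks the lugs. I eased it to about 0.23 N m before letting go.
- **Last checks:** The cap sits level, and its top in the side view is within about 2 px of where it should be when fully home. The gripper is open and well clear.
- **Bystanders:** The arm went near none of them. The last picture shows the small cap and little tin apparently in place. The tape roll was partly hidden by the arm, so I only saw part of it, and I did not measure any of them again.

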